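Roll the marker tags home on a terminal strip

TASK

The white marker tags along the crest of the terminal strip are only started in their slots: take the spring-loaded hand roller by its orange handle, set it down on the smooth block at one end of the row and roll it along the crest to the block at the other end in one unbroken stroke, with enough steady pressure to leave every tag fully home but never pushing the handle down to its stop. Lift it off only there and stand it back on its wheels in its place in the tray, beside the red marker. Press the tags only with the roller, keep your fingers off the strip, and leave everything else where it is.

Things in the scene. Friction and masses are not known exactly. Their poses are not given: they have to be found in the camera images.
- strip: Ten terminals (12 mm each, x -60 to +60 mm; 8 grey, then blue, green at +x) on a fixed steel plate 250 x 100 x 3 mm. A white marker tag on each; at both ends smooth end blocks, |x| 61 to 106 mm. Terminals and blocks share a level crest 22 mm wide, 50 mm above the bench; shoulders beside it 34 mm high, 46 mm wide over all. Origin: centre of the plate's underside; x along the row, y across, z up.
- row (a point): Middle of the row, on the crest, 50 mm above the bench; axes as the strip's.
- end_a (a point): On top of the smooth end block at the -x end of the strip, 85 mm from the middle of the row, on the crest. The hand roller can be set down here with both its wheels on the block.
- end_b (a point): The same at the +x end (next to the green terminal), 85 mm from the middle of the row.
- roller: Loose spring-loaded roller, 0.3 kg (varies). Orange flat-sided handle 58 (x) x 27 (y) mm, 54 to 96 mm above the wheels' underside, black cap to 101 mm; below on two rods a carriage 52 x 41 mm with two dark wheels (radius 14, 29 wide, axles along y, 31 apart). Rolls along x, either way. Origin: under the handle's middle, at the wheels' underside with the spring unloaded; z up. Grip across the 27 mm.
- grip (a point): Middle of the roller's orange handle, 75 mm above the wheels' underside while the spring is unloaded; axes as the roller's.
- sole (a point): Midway between the roller's two wheels, level with their underside; it moves up with the carriage.
- roller_spring (a joint): How far the roller's handle is pushed down over its rods, m: 0 unloaded, 0.012 at the stop. The spring takes 3 N to start moving and 1.4 N more for each mm: about 10 N at 5 mm, 20 N at the stop.
- tray: Dark tool tray 175 x 125 x 18 mm, fixed on the bench, walls and floor 4 mm thick. Origin: centre of its underside; x along its length, z up. The roller's place is the half towards +y (its middle 20 mm from the tray's middle), lengthways or nearly so; a red marker lies along the -y side.
- tag_0 (a joint): Marker tag 0 (white, 10 x 10 mm) at x = -54 mm along the strip: how far it has been pushed down, m. 0: stands 3.3 mm above the crest; 0.003: fully home, 0.3 mm above the crest. It takes 9 N to move and stays where it is left.
- tag_1 (a joint): Marker tag 1, x = -42 mm along the strip; as tag 0.
- tag_2 (a joint): Marker tag 2, x = -30 mm along the strip; as tag 0.
- tag_3 (a joint): Marker tag 3, x = -18 mm along the strip; as tag 0.
- tag_4 (a joint): Marker tag 4, x = -6 mm along the strip; as tag 0.
- tag_5 (a joint): Marker tag 5, x = 6 mm along the strip; as tag 0.
- tag_6 (a joint): Marker tag 6, x = 18 mm along the strip; as tag 0.
- tag_7 (a joint): Marker tag 7, x = 30 mm along the strip; as tag 0.
- tag_8 (a joint): Marker tag 8, x = 42 mm along the strip; as tag 0.
- tag_9 (a joint): Marker tag 9, x = 54 mm along the strip; as tag 0.
- tape_brown: Roll of brown parcel tape, 110 mm across, 48 mm high; leave it where it is. Origin: centre of its underside.
- connector_2: Grey cable connector, 28 mm thick, 53 mm high, standing; leave it where it is. Origin: centre of its underside.
- connector_3: Black cable connector, 28 mm thick, 53 mm high, standing; leave it where it is. Origin: centre of its underside.
- screwdriver: Red and black screwdriver, 203 mm long, 27 mm thick, lying; leave it where it is. Origin: centre of its underside.
Things that resemble listed ones, but are neither listed nor needed, are in the scene too. There is more than one size of the tray; the one meant has the size given above.

How it is judged:
By the outcome, as a careful person would: the job done as asked, in the order asked, and still so for the second after the job is handed in, with the robot touching nothing.
It also fails if it takes over 51 s, if anything falls off the work surface, if the arm or the gripper's body presses on something with over 40 N, if the wrist force passes 120 N, or if a joint passes its speed limit or range.

ROBOT

A 7-joint arm with a two-finger parallel gripper is mounted at the origin on a cart in front of the work surface, level with it; the furniture and walls round the work are solid. World frame = base frame: x ahead of the robot, y to its left, z up, the work surface at z = 0. Lengths are in m, angles in rad, forces in N, time in s.
With the tool pointing down it reaches from about 0.4 to 0.9 m from the base axis. Payload 5.5 kg.
Tool frame: the origin (TCP) lies at the very end of the fingers, on their centre line; the grasp point (between the pads) lies 19 mm behind it; z points along the fingers, y is the line along which they close (so a half turn about z gives the same grasp; the last joint's range is limited). The gripper opens to 92 mm and grips with 3 to 60 N. Pads are 19 mm wide; open, the fingers measure 130 mm over their backs; the gripper's body (75 mm by 190 mm) begins 47 mm behind the grasp point.
Start: joints at [1.583, 0.501, -0.427, 1.55, 0.221, 1.138, -0.21], TCP at [0.161, -0.63, 0.227] pointing down, gripper open.
Joint ranges: [-2.88, 2.88], [-0.31, 2.03], [-1.54, 1.56], [0.2, 2.42], [-1.41, 4.55], [0.19, 2.02], [-2.57, 2.57]. Speed limits (rad/s): [2.57, 2.57, 3.14, 3.14, 3.14, 3.14, 3.14].

INTERFACE

Orientations are given as [roll, pitch, yaw] about the fixed x, y, z axes, in that order (R = Rz(yaw) Ry(pitch) Rx(roll)).
In Python, from rig import get_obs, grab_frame, get_calibration, close_job gives the robot as it stands. The module is installed in compiled form; this text tells all that it offers.
- The arm moves only by the tool servo_tool, never from a script. Its argument "rows" is a list that holds one entry, the list of rows, each a list of 5 numbers: the gripper's target within -1 to 1 (fully open at 1, half-way at 0, shut at -1), then the shift along the tool's x, y, z in m, then the turn about the tool's z in degrees. In form: [[[jaw, x, y, z, turn], ...]]. A call has 1 to 5 rows; each row is the pose to reach, as a shift and turn from the pose commanded when the call began, along the tool's axes at that moment; what a row does not reach only later rows make up. A row lasts 1/12 s, in which the tool goes at most 41.7 mm and 7.16 degrees, less where a joint would pass 70% of its speed; a pose out of reach is approached as far as the arm can. A call with a gripper value outside its range is refused whole. The fingers move at their own pace and stop on an object; the grip force is fixed at half the most. Time passes only in rows, so rows that repeat a pose let the fingers close. It gives the time, the measured TCP pose, the force, the opening and the grip force at its end, in the units of the state.
- get_obs(): the state, without advancing time (a new reading comes with each control period).
- grab_frame(name): name is "scene" or "top" or "wrist"; returns (picture, depth): 384x512x3 uint8, red, green, blue; 384x512 float32, m along the optical axis (not along the pixel's ray), 0 where there is no reading.
- get_calibration(name): a dict with "intrinsics" (3x3 intrinsics, pixels), "cam_to_world" (4x4, takes a point from camera to world coordinates). Camera axes: x right, y up, looking along -z (the intrinsics and any distortion apply to the point x, -y, -z); pixel columns grow to the right and rows downward; lengths in m; the calibration is good to about 2 mm. A picture is of the moment at which its call begins: read the wrist's pose just before it. get_calibration takes no time and is no camera call; for the wrist camera it gives the pose at the moment of the call.
- close_job(): hands the job in; it is judged then, once.
The state is a dict: "time": time; "q": joint angles; "dq": joint speeds; "effort": joint torques, N m; "tool_pos": TCP position; "ee_rot": TCP orientation; "force": force on the tool from outside, world axes, zero at the start; "torque": the same for the moment, N m; "width": opening from 0.0 (shut) to 1.0 (fully open); "grasp_force": force on a finger pad.
Only numpy, scipy, OpenCV 4.12 (cv2) and the standard library are available. Lean on these libraries where they do the work, as an engineer would, in place of code of your own. Each camera call takes 0.05 s, during which the arm holds its last target. There are 200 camera calls.

## Working session

There is one attempt and no reset: what is moved stays moved. The work goes in short steps, Python scripts to look and compute and a tool call to move; the robot and the scene stay as the last step left them, time stands still between calls to the robot, and variables do not carry over. Pictures are saved under pics/ and viewed, at most 10 in all, crops included, and the job is handed in when it is done.

Besides the shell and the picture viewer there is one more tool, called after ">>>" as name([rows], argument=value, ...), one row to a line, values as JSON. servo_tool: Moves the arm, as the interface text tells. Its arguments: {"type":"object","properties":{"rows":{"type":"array","items":{"type":"array","items":{"type":"array","items":{"type":"number"}}}}},"required":["rows"]}

```bash
mkdir -p pics; cat > h.py <<'E'
import numpy as np, cv2
from rig import get_obs, grab_frame, get_calibration, close_job
def snap(n,tag):
    c=get_calibration(n); im,d=grab_frame(n)
    cv2.imwrite(f'pics/{tag}.png',cv2.cvtColor(im,cv2.COLOR_RGB2BGR)); np.savez(f'{tag}.npz',im=im,d=d,K=c['intrinsics'],T=c['cam_to_world'])
    return im,d,c
def load(tag):
    z=np.load(f'{tag}.npz'); return z['im'],z['d'],z['K'],z['T']
def ray(K,T,u,v):
    p=np.array([(u-K[0,2])/K[0,0],-(v-K[1,2])/K[1,1],-1.]); return T[:3,3],T[:3,:3]@p
def onplane(K,T,u,v,z):
    o,r=ray(K,T,u,v); return o+r*(z-o[2])/r[2]
def cloud(d,K,T):
    v,u=np.mgrid[:d.shape[0],:d.shape[1]]
    p=np.stack([(u-K[0,2])/K[0,0]*d,-(v-K[1,2])/K[1,1]*d,-d],-1)
    return p@T[:3,:3].T+T[:3,3]
E
python3 - <<'E'
from h import *
for n in('scene','top','wrist'):
    im,d,c=snap(n,n+'0'); print(n,c)
    P=cloud(d,np.array(c['intrinsics']),np.array(c['cam_to_world']));print(np.median(P[...,2]),(d>0).mean())
o=get_obs();print(o)
a=cv2.imread('pics/scene0.png');b=cv2.imread('pics/top0.png')
E
```

```text
scene {'intrinsics': array([[497.31060011,   0.        , 253.96357337],
       [  0.        , 497.31060011, 193.26289672],
       [  0.        ,   0.        ,   1.        ]]), 'cam_to_world': array([[-0.69908837,  0.55706578, -0.448278  , -0.29373546],
       [-0.71482285, -0.52919904,  0.45713967,  0.7786524 ],
       [ 0.01742858,  0.64002038,  0.76816024,  1.52770561],
       [ 0.        ,  0.        ,  0.        ,  1.        ]])}
0.0019464737079644134 0.9794514973958334
top {'intrinsics': array([[423.64219061,   0.        , 252.97230944],
       [  0.        , 423.64219061, 192.30027785],
       [  0.        ,   0.        ,   1.        ]]), 'cam_to_world': array([[ 0.27296126,  0.93011204, -0.24573106,  0.11665527],
       [-0.96201468,  0.26508837, -0.0652374 , -0.20146263],
       [ 0.00446235,  0.25420416,  0.96714028,  1.82629199],
       [ 0.        ,  0.        ,  0.        ,  1.        ]])}
0.24949505717900566 0.9962310791015625
wrist {'intrinsics': array([[316.92711356,   0.        , 250.25784292],
       [  0.        , 316.92711356, 187.43223388],
       [  0.        ,  
[... 337 characters left out ...]
': 0.15, 'q': array([ 1.58320276,  0.50165124, -0.42678787,  1.55121888,  0.22081502,
        1.13826243, -0.21026261]), 'dq': array([ 2.62989844e-04, -3.08380239e-03, -1.47667084e-03, -3.71267320e-03,
       -1.26936297e-03,  1.49168568e-03,  8.55564723e-05]), 'effort': array([-6.42047627e-03, -5.67100775e+01, -5.82525283e+00, -2.79455531e+01,
       -6.87018083e-02,  2.65078945e-02,  7.74815271e-05]), 'tool_pos': array([ 0.16112259, -0.62916133,  0.22589748]), 'ee_rot': array([-3.14009947e+00, -3.42304891e-05,  2.50843137e-01]), 'force': array([-0.39896876,  0.87845515, -0.06430011]), 'torque': array([ 0.04384295, -0.00074422, -0.01051858]), 'grasp_force': 0.0, 'width': 1.0009955843259235}
```

View pics/scene0.png

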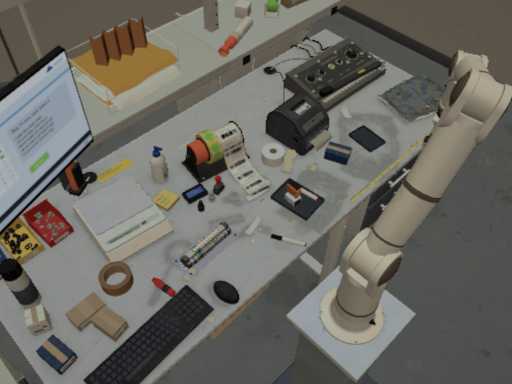

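View pics/top0.png

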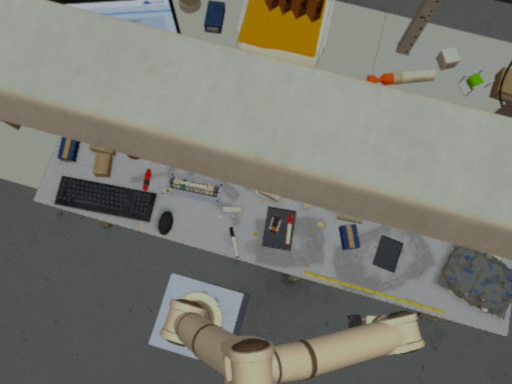

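```bash
python3 - <<'E'
from h import *
im,d,K,T=load('scene0'); P=cloud(d,K,T)
im2,d2,K2,T2=load('top0'); P2=cloud(d2,K2,T2)
for u,v in[(297,198),(294,190),(367,138),(206,246),(116,277),(300,120),(300,215)]: print('s',u,v,P[v,u].round(3))
for u,v in[(275,225),(290,228),(388,252),(195,186),(300,130),(349,236),(300,180),(265,60)]: print('t',u,v,P2[v,u].round(3))
a=cv2.cvtColor(im[170:280,160:340],cv2.COLOR_RGB2BGR);b=cv2.cvtColor(im2[160:270,150:330],cv2.COLOR_RGB2BGR)
cv2.imwrite('pics/c1.png',np.vstack([cv2.resize(a,(490,299),interpolation=2),cv2.resize(b,(490,299),interpolation=2)]))
E
```

```text
s 297 198 [ 0.442 -0.21   0.041]
s 294 190 [ 0.451 -0.196  0.093]
s 367 138 [ 0.477 -0.711  0.006]
s 206 246 [0.52  0.187 0.036]
s 116 277 [ 0.658  0.484 -0.001]
s 300 120 [ 0.654 -0.446  0.159]
s 300 215 [ 0.389 -0.172  0.017]
t 275 225 [ 0.445 -0.211  0.103]
t 290 228 [ 0.467 -0.277  0.016]
t 388 252 [ 0.484 -0.71  -0.   ]
t 195 186 [0.528 0.17  0.042]
t 300 130 [ 0.284 -0.203  1.45 ]
t 349 236 [ 0.496 -0.524  0.049]
t 300 180 [ 0.239 -0.215  1.438]
t 265 60 [ 0.347 -0.15   1.45 ]
```

View pics/c1.png

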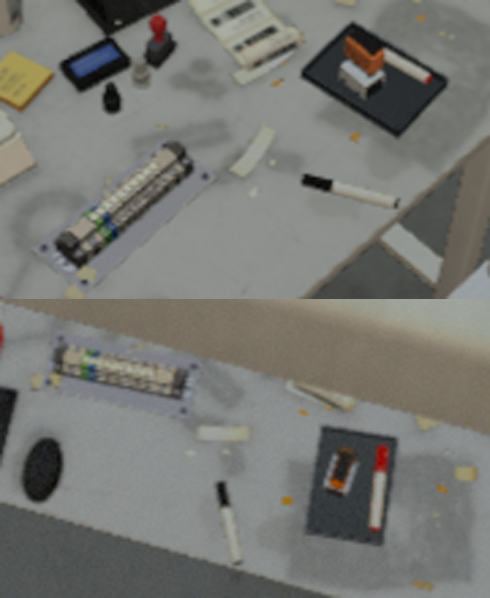

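```bash
cat >> h.py <<'E'
def rect(p):
    (c,s,a)=cv2.minAreaRect((p[:,:2]*1000).astype(np.float32)); return np.round(c,1),np.round(s,1),round(a,1)
E
python3 - <<'E'
from h import *
for t in('scene0','top0'):
    im,d,K,T=load(t);P=cloud(d,K,T);x,y,z=P[...,0],P[...,1],P[...,2]
    hsv=cv2.cvtColor(im,cv2.COLOR_RGB2HSV);h,s,v=[hsv[...,i].astype(int) for i in range(3)]
    m=(abs(x-.445)<.06)&(abs(y+.205)<.07)&(z>.055)&(z<.125)
    print(t,'roller',m.sum(),rect(P[m]),np.percentile(z[m],[5,50,95]).round(3))
    m=(abs(x-.45)<.13)&(abs(y+.22)<.13)&(z>-.01)&(z<.03)&(v<90)
    print('tray',m.sum(),rect(P[m]))
    m=(abs(x-.52)<.13)&(abs(y-.18)<.16)&(z>.042)&(z<.065)
    print('crest',m.sum(),rect(P[m]),np.percentile(z[m],[5,50,95]).round(3))
    m=(abs(x-.52)<.13)&(abs(y-.18)<.16)&(h>50)&(h<80)&(s>90); print('green',m.sum(),P[m].mean(0))
E
```

```text
scene0 roller 181 (array([ 462.9, -203.2]), array([61.8, 30.7]), 4.7) [0.06  0.093 0.109]
tray 884 (array([ 479.1, -233.4]), array([219.6, 151.2]), 7.6)
crest 350 (array([528.8, 180.3]), array([ 35.8, 216.3]), 1.6) [0.043 0.05  0.056]
green 7 [0.51043747 0.22894144 0.02880766]
top0 roller 97 (array([ 459.5, -206.7]), array([27.7, 58.9]), 87.2) [0.084 0.102 0.11 ]
tray 860 (array([ 471.5, -229.1]), array([210.7, 124.7]), 6.0)
crest 238 (array([528.8, 180.6]), array([ 31.8, 211.7]), 5.9) [0.043 0.05  0.058]
green 3 [0.52061908 0.23115558 0.02950007]
```

>>> servo_tool([
  [[1, 0.027, -0.022, -0.002, 0], [1, 0.054, -0.044, -0.004, 0], [1, 0.081, -0.066, -0.006, 0], [1, 0.108, -0.088, -0.008, 0], [1, 0.135, -0.11, -0.01, 0]],
])

```text
time: 0.57
tool_pos: [0.2654, -0.488, 0.2365]
ee_rot: [-3.141, 0.0, 0.25]
force: [0.8, 0.3, 0.2]
width: 1.002
grasp_force: 0.0
```

>>> servo_tool([
  [[1, 0.03, -0.024, -0.002, 0], [1, 0.06, -0.048, -0.004, 0], [1, 0.09, -0.072, -0.006, 0], [1, 0.12, -0.096, -0.008, 0], [1, 0.145, -0.116, -0.01, 0]],
])

```text
time: 0.98
tool_pos: [0.3778, -0.3385, 0.2469]
ee_rot: [-3.141, -0.0, 0.253]
force: [1.2, -0.4, -0.1]
width: 1.002
grasp_force: 0.0
```

>>> servo_tool([
  [[1, 0.03, -0.024, -0.002, 2.4], [1, 0.06, -0.048, -0.004, 4.8], [1, 0.09, -0.072, -0.006, 7.2], [1, 0.123, -0.103, -0.01, 9.6], [1, 0.123, -0.103, -0.01, 11.5]],
])

```text
time: 1.4
tool_pos: [0.4747, -0.2024, 0.258]
ee_rot: [-3.139, -0.004, 0.059]
force: [0.7, 0.3, 0.6]
width: 0.998
grasp_force: 0.0
```

```bash
python3 - <<'E'
from h import *
o=get_obs();print(o['time'],o['tool_pos'],o['ee_rot'],o['force'],np.abs(o['dq']).max(),o['q'])
im,d,c=snap('wrist','w1')
P=cloud(d,np.array(c['intrinsics']),np.array(c['cam_to_world']));x,y,z=P[...,0],P[...,1],P[...,2]
m=(abs(x-.46)<.06)&(abs(y+.205)<.05)&(z>.06)&(z<.125);print(m.sum(),rect(P[m]))
E
```

```text
1.4 [ 0.47471437 -0.20235694  0.25795365] [-3.13882269 -0.00438471  0.05871007] [0.68941934 0.30816889 0.62272201] 0.3510463776634664 [ 0.93321172  0.25512952 -0.67527374  1.84429782  0.17345546  1.09933137
 -1.31705124]
1462 (array([ 462.3, -210.1]), array([27.4, 58.3]), 86.4)
```

View pics/w1.png

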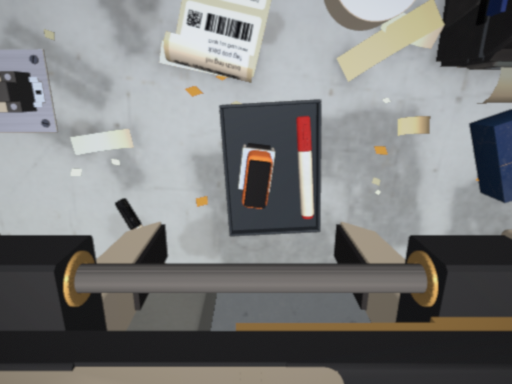

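```bash
cat > m.py <<'E'
from h import *
import sys
tag=sys.argv[1]
snap('wrist','x')
im,d,c=snap('wrist',tag); o=get_obs(); print(o['time'],o['tool_pos'].round(4),np.degrees(o['ee_rot'][2]).round(2),o['force'].round(2))
K,T=np.array(c['intrinsics']),np.array(c['cam_to_world']);P=cloud(d,K,T);x,y,z=P[...,0],P[...,1],P[...,2]
hsv=cv2.cvtColor(im,cv2.COLOR_RGB2HSV)
m=(abs(x-.46)<.07)&(abs(y+.205)<.055)&(z>.06)&(z<.125);print('cloud',m.sum(),rect(P[m]))
top=m&(z>.095);print('cap',rect(P[top]),np.median(z[top]))
v,u=np.nonzero(top);q=np.array([onplane(K,T,a,b,.105) for a,b in zip(u,v)]);print('capray',rect(q))
dk=(im.max(2)<85)&(abs(x-.47)<.13)&(abs(y+.22)<.11)&(z<.03)
cs,_=cv2.findContours(cv2.morphologyEx(dk.astype(np.uint8),cv2.MORPH_OPEN,np.ones((3,3))),cv2.RETR_EXTERNAL,cv2.CHAIN_APPROX_NONE)
cc=max(cs,key=cv2.contourArea)[:,0];q=np.array([onplane(K,T,a,b,.018) for a,b in cc]);print('tray',rect(q))
red=(hsv[...,0]<6)&(hsv[...,1]>150)&(z<.04)&(abs(y+.22)<.11);v,u=np.nonzero(red);q=np.array([onplane(K,T,a,b,.012) for a,b in zip(u,v)]);print('red',len(u),q.mean(0))
E
python3 m.py w2
```

```text
1.55 [ 0.4701 -0.2103  0.2566] 3.05 [-0.46 -0.94  0.39]
cloud 1458 (array([ 462.4, -210.1]), array([27.2, 58.1]), 86.5)
cap (array([ 462.4, -210.3]), array([26.8, 57.6]), 86.4) 0.10494361490006024
capray (array([ 464.9, -210.1]), array([26. , 55.7]), 86.6)
tray (array([ 456.1, -231.5]), array([171.9, 122.1]), 6.5)
red 454 [ 0.50383958 -0.26814493  0.012     ]
```

>>> servo_tool([
  [[1, -0.0075, -0.0005, 0.02, 3.5], [1, -0.0075, -0.0005, 0.055, 6.5], [1, -0.0075, -0.0005, 0.09, 6.5], [1, -0.0075, -0.0005, 0.125, 6.5], [1, -0.0075, -0.0005, 0.15, 6.5]],
])

```text
time: 1.97
tool_pos: [0.4595, -0.2127, 0.1037]
ee_rot: [-3.141, 0.004, -0.066]
force: [-0.5, -0.4, -0.2]
width: 1.0
grasp_force: 0.0
```

>>> servo_tool([
  [[1, 0, 0, 0.02, 0], [1, 0, 0, 0.04, 0], [0, 0, 0, 0.0465, 0], [0, 0, 0, 0.0465, 0], [0, 0, 0, 0.0465, 0]],
])

```text
time: 2.38
tool_pos: [0.4621, -0.2118, 0.0604]
ee_rot: [3.141, 0.0, -0.065]
force: [0.3, -0.2, 0.1]
width: 0.833
grasp_force: 0.0
```

```bash
python3 - <<'E'
from h import *
o=get_obs();print(o['tool_pos'],np.degrees(o['ee_rot']),o['q'])
im,d,c=snap('wrist','w3');im,d,c=snap('scene','s3')
cv2.imwrite('pics/c3.png',np.hstack([cv2.imread('pics/w3.png')[90:384,100:420],cv2.resize(cv2.imread('pics/s3.png')[140:240,240:340],(294,294))]))
E
```

```text
[ 0.46213972 -0.21181849  0.06039682] [ 1.79993684e+02  2.81293593e-02 -3.69905366e+00] [ 0.81117925  0.51775181 -0.53073411  2.02091902  0.39764798  0.70430855
 -1.60567052]
```

View pics/c3.png

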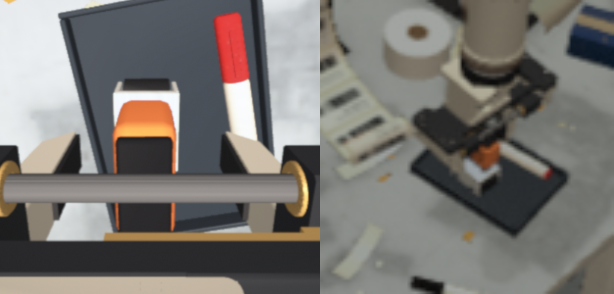

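>>> servo_tool([
  [[-1, 0, -0.001, 0, 0], [-1, 0, -0.001, 0, 0], [-1, 0, -0.001, 0, 0], [-1, 0, -0.001, 0, 0], [-1, 0, -0.001, 0, 0]],
])

```text
time: 2.9
tool_pos: [0.4628, -0.2099, 0.0605]
ee_rot: [3.141, -0.0, -0.063]
force: [0.3, -0.1, 0.5]
width: 0.382
grasp_force: 0.0
```

>>> servo_tool([
  [[-1, 0, 0, 0, 0], [-1, 0, 0, 0, 0], [-1, 0, 0, 0, 0], [-1, 0, 0, 0, 0], [-1, 0, 0, 0, 0]],
])

```text
time: 3.32
tool_pos: [0.4627, -0.2098, 0.0603]
ee_rot: [3.142, -0.0, -0.063]
force: [0.8, 0.1, 1.6]
width: 0.291
grasp_force: 30.0
```

>>> servo_tool([
  [[-1, 0, 0, -0.01, 0], [-1, 0, 0, -0.035, 0], [-1, 0, 0, -0.065, 0], [-1, 0, 0, -0.1, 0], [-1, 0, 0, -0.14, 0]],
])

```text
time: 3.73
tool_pos: [0.4608, -0.2087, 0.2005]
ee_rot: [-3.139, 0.004, -0.063]
force: [1.1, -0.7, -2.7]
width: 0.291
grasp_force: 30.0
```

>>> servo_tool([
  [[-1, 0.004, -0.027, 0, 0], [-1, 0.009, -0.058, 0, 0], [-1, 0.014, -0.09, 0, 0], [-1, 0.019, -0.122, 0, 0], [-1, 0.024, -0.154, 0, 0]],
])

```text
time: 4.15
tool_pos: [0.4957, -0.0563, 0.2005]
ee_rot: [3.141, 0.001, -0.064]
force: [0.9, 0.1, -2.4]
width: 0.294
grasp_force: 30.0
```

>>> servo_tool([
  [[-1, 0.005, -0.032, 0, 0], [-1, 0.01, -0.064, 0, 0], [-1, 0.015, -0.096, 0, 0], [-1, 0.02, -0.128, 0, 0], [-1, 0.0235, -0.155, 0, 0]],
])

```text
time: 4.57
tool_pos: [0.5291, 0.0981, 0.2004]
ee_rot: [-3.141, 0.001, -0.062]
force: [1.0, 0.5, -3.3]
width: 0.293
grasp_force: 30.0
```

>>> servo_tool([
  [[-1, 0, 0, 0, -6], [-1, 0, 0, 0, -12], [-1, 0, 0, 0, -18], [-1, 0, 0, 0, -24], [-1, 0, 0, 0, -30]],
])

```text
time: 4.98
tool_pos: [0.5287, 0.0956, 0.2002]
ee_rot: [-3.141, 0.001, 0.466]
force: [0.5, -0.3, -4.5]
width: 0.291
grasp_force: 30.0
```

>>> servo_tool([
  [[-1, 0, 0, 0, -6], [-1, 0, 0, 0, -12], [-1, 0, 0, 0, -18], [-1, 0, 0, 0, -24], [-1, 0, 0, 0, -30]],
])

```text
time: 5.4
tool_pos: [0.5288, 0.0953, 0.2002]
ee_rot: [-3.141, 0.001, 0.989]
force: [-0.8, 0.3, -2.9]
width: 0.289
grasp_force: 30.0
```

>>> servo_tool([
  [[-1, 0, 0, 0, -7], [-1, 0, 0, 0, -14], [-1, 0, 0, 0, -21], [-1, 0, 0, 0, -28], [-1, 0, 0, 0, -35]],
])

```text
time: 5.82
tool_pos: [0.5289, 0.0951, 0.2002]
ee_rot: [-3.14, 0.001, 1.601]
force: [0.9, 0.4, -3.6]
width: 0.29
grasp_force: 30.0
```

```bash
cat > s.py <<'E'
from h import *
import sys
tag=sys.argv[1]
snap('wrist','x');im,d,c=snap('wrist',tag); o=get_obs(); print(o['time'],o['tool_pos'].round(4),np.degrees(o['ee_rot']).round(2),o['force'].round(2),o['q'].round(2),o['width'])
K,T=np.array(c['intrinsics']),np.array(c['cam_to_world']);P=cloud(d,K,T);x,y,z=P[...,0],P[...,1],P[...,2]
m=(abs(x-.53)<.08)&(abs(y-.18)<.15)&(z>.043)&(z<.06);print('crest',m.sum(),rect(P[m]),np.median(z[m]))
p=P[m][:,:2];c0=p.mean(0);uu,ss,vt=np.linalg.svd(p-c0,full_matrices=False);print('pca',c0,np.degrees(np.arctan2(vt[0,1],vt[0,0])))
E
python3 s.py w4
```

```text
5.9167 [0.5289 0.0952 0.2   ] [-179.91   -0.     91.44] [-0.25  0.95 -3.51] [ 0.62  0.54 -1.11  1.85  0.54  1.1  -0.67] 0.29328430434848557
crest 3792 (array([531.3, 174.5]), array([ 22.1, 149.8]), 3.7) 0.050679826063360855
pca [0.53095987 0.17994506] -86.33634051283876
```

View pics/w4.png

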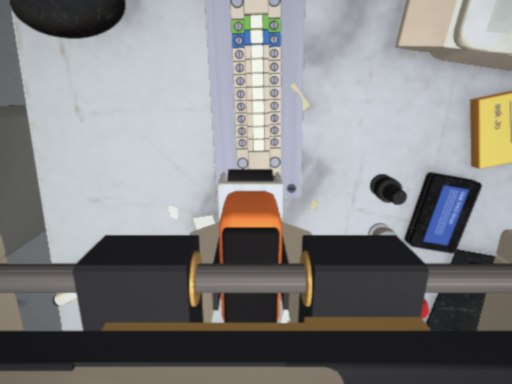

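```bash
python3 - <<'E'
from h import *
im,d,K,T=load('w4');P=cloud(d,K,T);hsv=cv2.cvtColor(im,cv2.COLOR_RGB2HSV).astype(int);h,s=hsv[...,0],hsv[...,1]
c=np.array([.5313,.1745]);a=np.radians(93.66);u=np.array([np.cos(a),np.sin(a)])
t=(P[...,:2]-c)@u;w=(P[...,:2]-c)@np.array([-u[1],u[0]]);z=P[...,2]
near=(abs(w)<.03)&(z>.025)
for n,lo,hi,x0 in(('green',45,80,54),('blue',100,125,42)):
    m=near&(h>lo)&(h<hi)&(s>90);p=np.percentile(t[m],[3,97]);print(n,m.sum(),p,p.mean()*1e3-x0,np.median(z[m]))
m=(abs(w)<.011)&(z>.051)&(z<.058)&(im.min(2)>170);p=np.percentile(t[m],[2,98]);print('tags',m.sum(),p, np.median(z[m]), w[m].mean())
b=(abs(w)<.008)&(z>.04)&(z<.06)
f=b&(t<-.06);print(np.percentile(t[f],[1,99]) if f.sum() else 0)
E
```

```text
green 352 [0.05169988 0.0624314 ] 3.06563843850801 0.0356082392108108
blue 380 [0.01282082 0.05042538] -10.376902172584888 0.035210634179304506
tags 1516 [-0.06202904  0.06737894] 0.05295636346073493 0.00016650370548127849
[-0.07452696 -0.06010163]
```

>>> servo_tool([
  [[-1, -0.0027, 0.0075, 0.015, -2.2], [-1, -0.0027, 0.0075, 0.035, -2.2], [-1, -0.0027, 0.0075, 0.055, -2.2], [-1, -0.0027, 0.0075, 0.075, -2.2], [-1, -0.0027, 0.0075, 0.087, -2.2]],
])

```text
time: 6.33
tool_pos: [0.5359, 0.0922, 0.1113]
ee_rot: [-3.139, 0.001, 1.629]
force: [-1.5, -1.0, -2.0]
width: 0.289
grasp_force: 30.0
```

```bash
python3 s.py w5; python3 - <<'E'
from h import *
im,d,K,T=load('w5');P=cloud(d,K,T);z=P[...,2]
hsv=cv2.cvtColor(im,cv2.COLOR_RGB2HSV).astype(int)
v,u=np.mgrid[:384,:512]
m=(z>.12)&(z<.17)&(abs(P[...,0]-.53)<.03)&(v<262);m&=((hsv[...,0]<18)&(hsv[...,1]>150))|(im.max(2)<50)
if m.sum(): print('handle',m.sum(),rect(P[m]),z[m].max())
m2=(z>.075)&(z<.112)&(abs(P[...,0]-.53)<.04)&(v<262);print('carriage',m2.sum(),rect(P[m2]),P[m2][:,2].mean())
E
```

```text
6.4333 [0.5354 0.0923 0.1114] [-1.7975e+02  4.0000e-02  9.3440e+01] [-0.25  0.58 -3.63] [ 0.54  0.66 -1.01  1.9   0.67  0.97 -0.72] 0.2897279022235104
crest 5386 (array([531.6, 170.1]), array([ 22.1, 106.7]), 3.7) 0.050958212216309764
pca [0.53137684 0.17411462] -86.31912263392769
handle 3994 (array([533.4, 109.7]), array([30.6, 23.9]), 1.8) 0.15635052730322357
carriage 1293 (array([532.8, 107.3]), array([39.1, 26.3]), 3.3) 0.08715038505088607
```

View pics/w5.png

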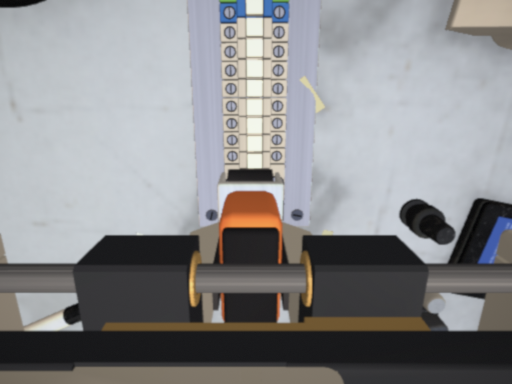

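>>> servo_tool([
  [[-1, 0, 0.0024, 0, -0.2], [-1, 0, 0.0024, 0, -0.2], [-1, 0, 0.0024, 0.002, -0.2], [-1, 0, 0.0024, 0.002, -0.2]],
])

```text
time: 6.77
tool_pos: [0.5402, 0.0932, 0.112]
ee_rot: [3.14, 0.0, 1.636]
force: [-0.3, 0.2, -2.6]
width: 0.294
grasp_force: 30.0
```

```bash
python3 s.py w6; python3 - <<'E'
from h import *
im,d,K,T=load('w6');P=cloud(d,K,T);z=P[...,2];v,u=np.mgrid[:384,:512]
m2=(z>.075)&(z<.112)&(abs(P[...,0]-.53)<.04)&(v<262);print('carriage',m2.sum(),rect(P[m2]))
m=(z>.12)&(z<.17)&(abs(P[...,0]-.535)<.018)&(v<225)&(v>185);print('handle',m.sum(),rect(P[m]))
E
```

```text
6.8667 [0.5399 0.0932 0.1118] [1.7995e+02 1.0000e-02 9.3750e+01] [-0.44  0.16 -3.7 ] [ 0.54  0.66 -1.01  1.89  0.68  0.97 -0.72] 0.29006526451771736
crest 5283 (array([531.6, 170.8]), array([ 22.2, 107.6]), 3.7) 0.05102182241370104
pca [0.53129089 0.17506389] -86.22721419673161
carriage 1412 (array([538. , 108.4]), array([39., 27.]), 3.6)
handle 1728 (array([537.2, 119.1]), array([27.6,  7.5]), 4.7)
```

>>> servo_tool([
  [[-1, 0, 0, 0, 0], [-1, 0, 0, 0, 0], [-1, 0, 0, 0, 0], [-1, 0, 0, 0, 0]],
])

```text
time: 7.2
tool_pos: [0.5396, 0.0932, 0.1113]
ee_rot: [3.142, 0.0, 1.637]
force: [0.6, 0.8, -3.1]
width: 0.292
grasp_force: 30.0
```

```bash
cat >> s.py <<'E'
v,u=np.mgrid[:384,:512]
k=np.tan(np.radians(3.75));L=lambda Y:531.3+(175.06-Y)*k
m2=(z>.075)&(z<.112)&(abs(P[...,0]-.535)<.04)&(v<262);r=rect(P[m2]);print('carriage',m2.sum(),r,'off',r[0][0]-L(r[0][1]))
print('tcp off',o['tool_pos'][0]*1e3-L(o['tool_pos'][1]*1e3))
E
python3 s.py w7
```

```text
7.3 [0.5395 0.0932 0.1112] [-180.     -0.     93.77] [-0.39 -0.09 -3.24] [ 0.54  0.66 -1.01  1.89  0.68  0.97 -0.72] 0.2945468737546208
crest 5292 (array([531.6, 170.8]), array([ 22.2, 107.2]), 3.7) 0.051037221613803446
pca [0.53126118 0.17530652] -86.28910283102758
carriage 1379 (array([537.5, 108.5]), array([39. , 26.3]), 3.2) off 1.8374271150178174
tcp off 2.861651465642808
```

>>> servo_tool([
  [[-1, 0, -0.0022, 0, 0], [-1, 0, -0.0022, 0.002, 0], [-1, 0, -0.0022, 0.004, 0], [-1, 0, -0.0022, 0.004, 0], [-1, 0, -0.0022, 0.004, 0]],
])

```text
time: 7.72
tool_pos: [0.5372, 0.093, 0.107]
ee_rot: [-3.141, 0.0, 1.637]
force: [0.6, -0.0, -3.0]
width: 0.292
grasp_force: 30.0
```

```bash
python3 s.py w8
```

```text
7.8167 [0.5374 0.0931 0.1072] [180.    -0.    93.77] [ 0.15 -1.54 -2.7 ] [ 0.54  0.66 -1.    1.9   0.68  0.97 -0.72] 0.29124966669378455
crest 5438 (array([530.6, 171.1]), array([ 37.5, 105.8]), 4.2) 0.050973849447293995
pca [0.53127764 0.1751998 ] -86.30517159488294
carriage 1124 (array([536.4, 108.8]), array([41.9, 26.7]), 2.6) off 0.7570901538623502
tcp off 0.7168520551717847
```

>>> servo_tool([
  [[-1, 0, -0.0005, 0.001, 0], [-1, 0, -0.0005, 0.002, 0], [-1, 0, -0.0005, 0.003, 0], [-1, 0, -0.0005, 0.003, 0], [-1, 0, -0.0005, 0.003, 0]],
])

```text
time: 8.23
tool_pos: [0.5372, 0.0932, 0.1047]
ee_rot: [3.141, 0.0, 1.637]
force: [-1.8, -0.1, 3.4]
width: 0.292
grasp_force: 30.0
```

>>> servo_tool([
  [[-1, 0, 0, 0.001, 0], [-1, 0, 0, 0.002, 0], [-1, 0, 0, 0.003, 0], [-1, 0, 0, 0.003, 0], [-1, 0, 0, 0.003, 0]],
])

```text
time: 8.65
tool_pos: [0.5372, 0.0932, 0.1018]
ee_rot: [3.141, 0.0, 1.637]
force: [-1.7, -1.6, 7.4]
width: 0.29
grasp_force: 30.0
```

>>> servo_tool([
  [[-1, 0, 0, 0.001, 0], [-1, 0, 0, 0.002, 0], [-1, 0, 0, 0.003, 0], [-1, 0, 0, 0.0037, 0], [-1, 0, 0, 0.0037, 0]],
])

```text
time: 9.07
tool_pos: [0.5372, 0.0933, 0.0985]
ee_rot: [3.141, 0.0, 1.637]
force: [-3.3, -0.8, 11.5]
width: 0.294
grasp_force: 30.0
```

>>> servo_tool([
  [[-1, 0.002, 0, 0, 0], [-1, 0.005, 0, 0, 0], [-1, 0.008, 0, 0, 0], [-1, 0.011, 0, 0, 0], [-1, 0.014, 0, 0, 0]],
])

```text
time: 9.48
tool_pos: [0.5365, 0.1063, 0.0985]
ee_rot: [3.141, 0.002, 1.636]
force: [-4.3, -1.6, 12.3]
width: 0.29
grasp_force: 30.0
```

>>> servo_tool([
  [[-1, 0.003, 0, 0, 0], [-1, 0.006, 0, 0, 0], [-1, 0.009, 0, 0, 0], [-1, 0.012, 0, 0, 0], [-1, 0.015, 0, 0, 0]],
])

```text
time: 9.9
tool_pos: [0.5356, 0.1211, 0.0986]
ee_rot: [3.141, 0.002, 1.636]
force: [-2.7, -6.6, 12.0]
width: 0.29
grasp_force: 30.0
```

>>> servo_tool([
  [[-1, 0.003, 0, 0, 0], [-1, 0.006, 0, 0, 0], [-1, 0.009, 0, 0, 0], [-1, 0.012, 0, 0, 0], [-1, 0.015, 0, 0, 0]],
])

```text
time: 10.32
tool_pos: [0.5348, 0.1349, 0.0984]
ee_rot: [3.141, 0.004, 1.635]
force: [-1.3, -5.9, 12.5]
width: 0.287
grasp_force: 30.0
```

>>> servo_tool([
  [[-1, 0.003, 0, 0, 0], [-1, 0.006, 0, 0, 0], [-1, 0.009, 0, 0, 0], [-1, 0.012, 0, 0, 0], [-1, 0.015, 0, 0, 0]],
])

```text
time: 10.73
tool_pos: [0.5339, 0.1506, 0.0985]
ee_rot: [3.14, 0.003, 1.635]
force: [-2.2, -2.5, 11.9]
width: 0.293
grasp_force: 30.0
```

>>> servo_tool([
  [[-1, 0.003, 0, 0, 0], [-1, 0.006, 0, 0, 0], [-1, 0.009, 0, 0, 0], [-1, 0.012, 0, 0, 0], [-1, 0.015, 0, 0, 0]],
])

```text
time: 11.15
tool_pos: [0.5328, 0.1669, 0.0987]
ee_rot: [3.14, 0.001, 1.636]
force: [-2.9, -2.0, 11.6]
width: 0.293
grasp_force: 30.0
```

>>> servo_tool([
  [[-1, 0.003, 0, 0, 0], [-1, 0.006, 0, 0, 0], [-1, 0.009, 0, 0, 0], [-1, 0.012, 0, 0, 0], [-1, 0.015, 0, 0, 0]],
])

```text
time: 11.57
tool_pos: [0.5319, 0.1813, 0.0987]
ee_rot: [3.14, 0.002, 1.636]
force: [-1.5, -6.0, 12.4]
width: 0.29
grasp_force: 30.0
```

>>> servo_tool([
  [[-1, 0.003, 0, 0, 0], [-1, 0.006, 0, 0, 0], [-1, 0.009, 0, 0, 0], [-1, 0.012, 0, 0, 0], [-1, 0.015, 0, 0, 0]],
])

```text
time: 11.98
tool_pos: [0.5311, 0.1949, 0.0985]
ee_rot: [3.14, 0.004, 1.635]
force: [-1.5, -5.4, 12.8]
width: 0.294
grasp_force: 30.0
```

>>> servo_tool([
  [[-1, 0.003, 0, 0, 0], [-1, 0.006, -0.0001, 0, 0], [-1, 0.009, -0.0002, 0, 0], [-1, 0.012, -0.0003, 0, 0], [-1, 0.015, -0.0004, 0, 0]],
])

```text
time: 12.4
tool_pos: [0.53, 0.211, 0.0987]
ee_rot: [3.139, 0.002, 1.635]
force: [-1.3, -1.9, 12.2]
width: 0.297
grasp_force: 30.0
```

>>> servo_tool([
  [[-1, 0.003, 0, 0, 0], [-1, 0.006, 0, 0, 0], [-1, 0.009, 0, 0, 0], [-1, 0.012, 0, 0, 0], [-1, 0.015, 0, 0, 0]],
])

```text
time: 12.82
tool_pos: [0.5289, 0.2275, 0.0991]
ee_rot: [3.139, -0.0, 1.637]
force: [-1.3, -1.6, 12.1]
width: 0.293
grasp_force: 30.0
```

>>> servo_tool([
  [[-1, 0.003, 0, 0, 0], [-1, 0.006, 0, 0, 0], [-1, 0.009, 0, 0, 0], [-1, 0.012, 0, 0, 0], [-1, 0.015, 0, 0, 0]],
])

```text
time: 13.23
tool_pos: [0.5279, 0.2425, 0.0991]
ee_rot: [3.139, -0.0, 1.637]
force: [-1.4, -3.0, 11.2]
width: 0.292
grasp_force: 30.0
```

>>> servo_tool([
  [[-1, 0.003, 0, 0, 0], [-1, 0.006, 0, 0, 0], [-1, 0.009, 0, 0, 0], [-1, 0.012, 0, 0, 0], [-1, 0.015, 0, 0, 0]],
])

```text
time: 13.65
tool_pos: [0.5269, 0.2577, 0.0991]
ee_rot: [3.139, -0.001, 1.637]
force: [-1.4, -1.3, 11.7]
width: 0.292
grasp_force: 30.0
```

>>> servo_tool([
  [[-1, 0.003, 0, 0, 0], [-1, 0.0045, 0, 0, 0], [-1, 0.0045, 0, 0, 0], [-1, 0.0045, 0, -0.003, 0], [-1, 0.0045, 0, -0.006, 0]],
])

```text
time: 14.07
tool_pos: [0.5265, 0.2627, 0.1047]
ee_rot: [3.139, -0.002, 1.637]
force: [0.7, 0.2, 3.4]
width: 0.289
grasp_force: 30.0
```

>>> servo_tool([
  [[-1, 0, 0, -0.005, 0], [-1, 0, 0, -0.015, 0], [-1, 0, 0, -0.035, 0], [-1, 0, 0, -0.065, 0], [-1, 0, 0, -0.095, 0]],
])

```text
time: 14.48
tool_pos: [0.5239, 0.2601, 0.1983]
ee_rot: [-3.138, 0.001, 1.637]
force: [0.7, -0.2, -2.7]
width: 0.29
grasp_force: 30.0
```

>>> servo_tool([
  [[-1, -0.02, 0, 0, 0], [-1, -0.04, 0, 0, 0], [-1, -0.06, 0, 0, 0], [-1, -0.09, 0, 0, 0], [-1, -0.12, 0, 0, 0]],
])

```text
time: 14.9
tool_pos: [0.5322, 0.1406, 0.1983]
ee_rot: [-3.14, 0.0, 1.638]
force: [0.6, -0.8, -3.8]
width: 0.294
grasp_force: 30.0
```

>>> servo_tool([
  [[-1, -0.02, 0, 0, 0], [-1, -0.04, 0, 0, 0], [-1, -0.05, 0, 0, 0], [-1, -0.05, 0, 0, 0], [-1, -0.05, 0, 0, 0]],
])

```text
time: 15.32
tool_pos: [0.5362, 0.0917, 0.1984]
ee_rot: [-3.141, -0.001, 1.636]
force: [-0.8, 0.3, -2.1]
width: 0.289
grasp_force: 30.0
```

```bash
python3 - <<'E'
from h import *
snap('wrist','x');im,d,c=snap('wrist','w9');o=get_obs();print(o['time'],o['tool_pos'],np.degrees(o['ee_rot']),o['q'])
K,T=np.array(c['intrinsics']),np.array(c['cam_to_world'])
P0,i0=[(cloud(a[1],a[2],a[3]),a[0]) for a in [load('w4')]][0]; P1=cloud(d,K,T)
u=np.array([-.0654,.9979]);c0=np.array([.5311,.1775])
for n,P in(('before',P0),('after',P1)):
    q=(P[...,:2]-c0);t=q@u;w=q@np.array([u[1],-u[0]]);z=P[...,2]
    b=np.median(z[(abs(abs(w)-.0085)<.0015)&(abs(t)<.06)&(z>.04)])
    print(n,b,[round(1e3*(np.median(z[(abs(t-x/1e3)<.003)&(abs(w)<.004)])-b),1) if ((abs(t-x/1e3)<.003)&(abs(w)<.004)).any() else None for x in range(-54,60,12)])
E
```

```text
15.4167 [0.53611099 0.09343289 0.1987438 ] [ 1.79993311e+02 -7.03843883e-02  9.38930198e+01] [ 0.62268134  0.55306787 -1.11495569  1.83260128  0.55318224  1.11036621
 -0.62494522]
before 0.2851705507833271 [np.float64(-2.4), np.float64(-232.0), np.float64(-232.1), np.float64(-231.7), np.float64(-231.9), np.float64(-232.3), np.float64(-231.9), np.float64(-232.3), np.float64(-231.5), np.float64(-232.3)]
after 0.2794321541502707 [np.float64(-45.1), np.float64(-228.9), np.float64(-228.7), np.float64(-229.0), np.float64(77.5), np.float64(-228.9), np.float64(-228.9), np.float64(-228.8), np.float64(-229.1), np.float64(-228.8)]
```

View pics/w9.png

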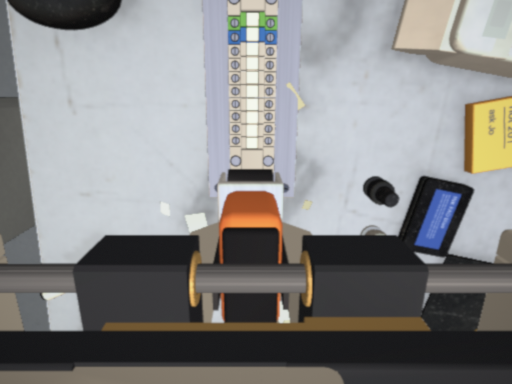

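```bash
python3 - <<'E'
from h import *
u=np.array([-.0654,.9979]);c0=np.array([.5311,.1775])
for tag in('w4','w9'):
    im,d,K,T=load(tag);P=cloud(d,K,T);q=(P[...,:2]-c0);t=q@u;w=q@np.array([u[1],-u[0]]);z=P[...,2];ok=(z>.04)&(z<.06)
    print(tag,[(round(1e3*np.median(z[ok&(abs(t-x/1e3)<.003)&(abs(w)<.0035)]),1),round(1e3*np.median(z[ok&(abs(t-x/1e3)<.004)&(abs(abs(w)-.009)<.001)]),1),(ok&(abs(t-x/1e3)<.003)&(abs(w)<.0035)).sum()) for x in range(-54,60,12)])
E
```

```text
w4 [(np.float64(53.4), np.float64(50.3), np.int64(46)), (np.float64(53.2), np.float64(50.2), np.int64(46)), (np.float64(53.1), np.float64(50.2), np.int64(46)), (np.float64(53.3), np.float64(50.4), np.int64(45)), (np.float64(53.2), np.float64(50.2), np.int64(56)), (np.float64(52.9), np.float64(50.1), np.int64(54)), (np.float64(53.3), np.float64(50.3), np.int64(52)), (np.float64(52.9), np.float64(50.2), np.int64(56)), (np.float64(53.6), np.float64(50.1), np.int64(61)), (np.float64(52.8), np.float64(50.2), np.int64(65))]
w9 [(np.float64(50.5), np.float64(50.3), np.int64(42)), (np.float64(50.5), np.float64(50.3), np.int64(45)), (np.float64(50.7), np.float64(49.9), np.int64(42)), (np.float64(50.4), np.float64(50.4), np.int64(49)), (np.float64(50.4), np.float64(50.3), np.int64(48)), (np.float64(50.5), np.float64(50.1), np.int64(49)), (np.float64(50.5), np.float64(50.2), np.int64(55)), (np.float64(50.6), np.float64(50.5), np.int64(55)), (np.float64(50.2), np.float64(50.3), np.int64(56)), (np.float64(50.7), np.float64(50.4), np.int64(57))]
```

>>> servo_tool([
  [[-1, 0, 0, 0, 6], [-1, 0, 0, 0, 12], [-1, 0, 0, 0, 18], [-1, 0, 0, 0, 24], [-1, 0, 0, 0, 30]],
])

```text
time: 15.83
tool_pos: [0.5361, 0.0939, 0.1987]
ee_rot: [-3.141, -0.001, 1.111]
force: [0.1, 0.6, -3.0]
width: 0.294
grasp_force: 30.0
```

>>> servo_tool([
  [[-1, 0, 0, 0, 6], [-1, 0, 0, 0, 12], [-1, 0, 0, 0, 18], [-1, 0, 0, 0, 24], [-1, 0, 0, 0, 30]],
])

```text
time: 16.25
tool_pos: [0.5361, 0.094, 0.1987]
ee_rot: [-3.141, -0.001, 0.588]
force: [0.1, -0.6, -3.8]
width: 0.291
grasp_force: 30.0
```

>>> servo_tool([
  [[-1, 0, 0, 0, 6], [-1, 0, 0, 0, 12], [-1, 0, 0, 0, 18], [-1, 0, 0, 0, 24], [-1, 0, 0, 0, 29]],
])

```text
time: 16.67
tool_pos: [0.536, 0.0941, 0.1986]
ee_rot: [-3.141, -0.0, 0.082]
force: [-0.3, -0.1, -3.3]
width: 0.291
grasp_force: 30.0
```

>>> servo_tool([
  [[-1, -0.0106, 0.0297, 0, 0], [-1, -0.0212, 0.0594, 0, 0], [-1, -0.0318, 0.0891, 0, 0], [-1, -0.0424, 0.1188, 0, 0], [-1, -0.053, 0.1485, 0, 0]],
])

```text
time: 17.08
tool_pos: [0.4958, -0.0596, 0.1987]
ee_rot: [-3.141, -0.0, 0.088]
force: [-0.1, -0.4, -2.7]
width: 0.292
grasp_force: 30.0
```

>>> servo_tool([
  [[-1, -0.0106, 0.0297, 0, 0], [-1, -0.0212, 0.0594, 0, 0], [-1, -0.0318, 0.0891, 0, 0], [-1, -0.0424, 0.1188, 0, 0], [-1, -0.053, 0.1485, 0, 0]],
])

```text
time: 17.5
tool_pos: [0.4561, -0.2124, 0.1987]
ee_rot: [-3.141, -0.001, 0.087]
force: [0.3, -1.0, -2.3]
width: 0.29
grasp_force: 30.0
```

>>> servo_tool([
  [[-1, 0, 0, 0.02, 0], [-1, 0, 0, 0.04, 0], [-1, 0, 0, 0.06, 0], [-1, 0, 0, 0.06, 0], [-1, 0, 0, 0.06, 0]],
])

```text
time: 17.92
tool_pos: [0.4556, -0.211, 0.138]
ee_rot: [-3.139, 0.002, 0.087]
force: [-0.9, 0.3, -2.4]
width: 0.293
grasp_force: 30.0
```

```bash
python3 - <<'E'
from h import *
snap('wrist','x');im,d,c=snap('wrist','w10');o=get_obs();print(o['time'],o['tool_pos'],np.degrees(o['ee_rot']),o['force'])
K,T=np.array(c['intrinsics']),np.array(c['cam_to_world'])
# expected tray corners + slot centre drawn
R=lambda x,y:np.array([.4561,-.2315])+np.array([x*np.cos(.1134)-y*np.sin(.1134),x*np.sin(.1134)+y*np.cos(.1134)])
b=cv2.cvtColor(im,cv2.COLOR_RGB2BGR)
for x,y in[(.0875,.0625),(.0875,-.0625),(-.0875,.0625),(-.0875,-.0625),(.04,.02)]:
    p=np.append(R(x,y),.018);q=T[:3,:3].T@(p-T[:3,3]);print(int(K[0,0]*q[0]/-q[2]+K[0,2]),int(-K[1,1]*q[1]/-q[2]+K[1,2]))
E
```

```text
18.0167 [ 0.45707022 -0.2122167   0.13962385] [ 1.79984750e+02 -9.58220811e-02  4.90853682e+00] [ 1.03246847 -0.58092468 -2.86600745]
195 83
345 79
209 268
335 265
248 139
```

View pics/w10.png

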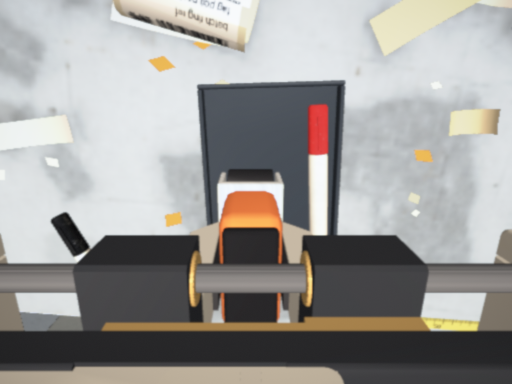

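>>> servo_tool([
  [[-1, 0, 0, 0.02, 0], [-1, 0, 0, 0.04, 0], [-1, 0, 0, 0.055, 0], [-1, 0, 0, 0.068, 0], [-1, 0, 0, 0.073, 0]],
])

```text
time: 18.43
tool_pos: [0.4558, -0.213, 0.065]
ee_rot: [-3.141, 0.0, 0.084]
force: [0.1, -0.2, -3.3]
width: 0.293
grasp_force: 30.0
```

>>> servo_tool([
  [[-1, 0, 0, 0.002, 0], [-1, 0, 0, 0.004, 0], [-1, 0, 0, 0.005, 0], [-1, 0, 0, 0.005, 0], [-1, 0, 0, 0.005, 0]],
])

```text
time: 18.85
tool_pos: [0.4561, -0.2135, 0.0612]
ee_rot: [3.141, -0.001, 0.083]
force: [0.3, -0.6, -3.1]
width: 0.295
grasp_force: 30.0
```

Small step to touch, then open slowly.

>>> servo_tool([
  [[-1, 0, 0, 0.0005, 0], [-1, 0, 0, 0.001, 0], [-1, 0, 0, 0.001, 0], [-1, 0, 0, 0.001, 0]],
])

```text
time: 19.18
tool_pos: [0.4561, -0.2135, 0.06]
ee_rot: [3.141, -0.001, 0.083]
force: [-0.7, 0.3, 1.0]
width: 0.292
grasp_force: 30.0
```

>>> servo_tool([
  [[-0.2, 0, 0, 0, 0], [-0.1, 0, 0, 0, 0], [0, 0, 0, 0, 0], [0.2, 0, 0, 0, 0], [0.4, 0, 0, 0, 0]],
])

```text
time: 19.6
tool_pos: [0.4557, -0.2133, 0.0595]
ee_rot: [-3.142, -0.0, 0.083]
force: [0.6, -0.2, 0.3]
width: 0.597
grasp_force: 0.0
```

>>> servo_tool([
  [[0.7, 0, 0, 0, 0], [0.7, 0, 0, 0, 0], [0.7, 0, 0, 0, 0], [0.7, 0, 0, 0, 0], [0.7, 0, 0, 0, 0]],
])

```text
time: 20.02
tool_pos: [0.4557, -0.2133, 0.0595]
ee_rot: [-3.142, -0.0, 0.083]
force: [0.2, 0.5, -0.3]
width: 0.849
grasp_force: 0.0
```

Released; rise straight up and check.

>>> servo_tool([
  [[0.7, 0, 0, -0.015, 0], [0.7, 0, 0, -0.045, 0], [0.7, 0, 0, -0.08, 0], [0.7, 0, 0, -0.12, 0], [0.7, 0, 0, -0.16, 0]],
])

```text
time: 20.43
tool_pos: [0.455, -0.2127, 0.2208]
ee_rot: [-3.14, 0.001, 0.084]
force: [0.4, -0.3, -0.3]
width: 0.853
grasp_force: 0.0
```

>>> servo_tool([
  [[0.7, 0, 0, -0.03, 0], [0.7, 0, 0, -0.04, 0], [0.7, 0, 0, -0.04, 0], [0.7, 0, 0, -0.04, 0], [0.7, 0, 0, -0.04, 0]],
])

```text
time: 20.85
tool_pos: [0.4543, -0.213, 0.2577]
ee_rot: [-3.14, 0.003, 0.083]
force: [-0.3, 0.1, -0.3]
width: 0.851
grasp_force: 0.0
```

```bash
python3 m.py w11; python3 - <<'E'
from h import *
snap('scene','s11')
a=cv2.imread('pics/w11.png')[60:260,150:380];b=cv2.imread('pics/s11.png')[150:280,140:340]
cv2.imwrite('pics/c11.png',np.hstack([cv2.resize(a,(345,300)),cv2.resize(b,(450,300))]))
E
```

```text
20.95 [ 0.4543 -0.2128  0.2575] 4.78 [ 0.22 -0.73 -0.2 ]
cloud 1456 (array([ 456.3, -214.1]), array([56.7, 26.8]), 4.7)
cap (array([ 456.3, -214.4]), array([56.6, 26.3]), 4.2) 0.10487633736154506
capray (array([ 458.2, -214.2]), array([55.6, 25.5]), 4.2)
tray (array([ 455.9, -231.6]), array([171.6, 121.9]), 6.5)
red 466 [ 0.50378405 -0.26821764  0.012     ]
```

View pics/c11.png

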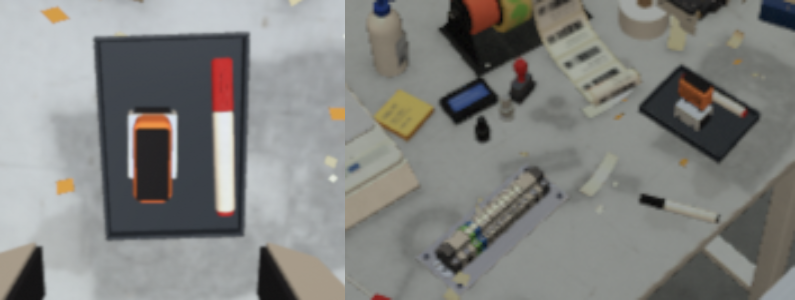

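The roller is standing in its place: about 17 mm to the +y side of the tray's middle, within 2° of lengthways, cap at 0.105 m. The red marker has not moved and the tags are home.

```bash
python3 -c "
from rig import close_job;print(close_job())"
```

```text
the job is handed in; nothing more can be done
None
```

The job is handed in at about 21 s of the 51 s: depth readings put all ten tags home after one steady stroke from end_a to end_b at about 15 N, roughly 8 mm of the 12 mm spring travel, and the roller stands on its wheels in the tray beside the red marker.

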